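# Unpin and swing out the sauce-pot ring

## Robot

A 6-joint arm with a two-finger parallel gripper is mounted at the origin on the work surface. World frame = base frame: x ahead of the robot, y to its left, z up, the work surface at z = 0. Lengths are in mm, angles in rad, forces in N, time in s.
With the tool pointing down it reaches from about 350 to 975 mm from the base axis. Payload 7.1 kg.
Tool frame: the origin (TCP) lies on the front face of the gripper's body, between the roots of the fingers; the fingertips stand 80 mm ahead of it and the grasp point (between the pads) lies 61 mm ahead of it (env.tips_ahead is the distance from the TCP to the fingertips, in mm); z points along the fingers, y is the direction in which the jaws open and shut (so a half turn about z gives the same grasp; the last joint's range is limited). The gripper opens to 88 mm and grips with 3 to 60 N. Pads are 20 mm wide; open, the fingers measure 115 mm over their backs; the gripper's body (75 mm by 178 mm) begins 61 mm behind the grasp point.
Start: joints at [-1.286, 0.423, 1.63, -0, 1.089, -0.019], TCP at [186.986, -596.357, 302.675] pointing down, gripper open.
Joint ranges: [-3, 3], [-0.9, 2.11], [0.09, 2.58], [-1.31, 4.45], [0.11, 2.69], [-2.54, 2.54]. Speed limits (rad/s): [2.39, 2.39, 3.01, 3.14, 3.14, 3.14].

## Interface

Orientations are given as a unit quaternion [x, y, z, w].
In Python, from station import env, set_gripper, viewer, workorder gives the robot as it stands. Calls block until the motion is done:
- env.reach(position, orientation): joint-space move of the TCP to a pose.
- env.move_l(position, rot=None, rate=150, f_stop=None): straight line of the TCP; rot=None keeps the orientation; rate is the mean speed in mm/s. With f_stop (N) it stops when the force on the tool has changed by that much, and returns True; else False.
- env.move_joints(angles): joint-space move.
- set_gripper(opening): finger opening in mm; the grip force is fixed at half the most; returns when the fingers have stopped.
- env.hold(seconds).
- env.ik(position, orientation): joint angles nearest the present ones, or None.
- env.read_state(): the state.
- viewer.camera(name): name is "scene" or "top"; returns the picture (400x640x3 uint8, blue, green, red); there is no depth.
- viewer.camera_params(name): a dict with "fx", "fy", "cx", "cy" (pixels), "dist" ([k1, k2, p1, p2, k3] as OpenCV has them; the pictures are not rectified), "pose" (4x4, takes a point from camera to world coordinates). Camera axes: x right, y up, looking along -z (the intrinsics and any distortion apply to the point x, -y, -z); pixel columns grow to the right and rows downward; lengths in mm; the calibration is good to about 2 mm. A picture is of the moment at which its call begins. camera_params takes no time and is no camera call.
A pose or a line that the arm cannot do raises env.IKError and nothing moves.
- workorder.sign_off(): hands the job in, once; it reports no verdict.
The state is a dict: "time_s": time; "qpos": joint angles; "dq": joint speeds; "tau": joint torques, N m; "tool_pos": TCP position; "orientation": TCP orientation; "force": force on the tool from outside, world axes, zero at the start; "wrist_torque": the same for the moment, N m; "width": finger opening in mm.
Only numpy, scipy, OpenCV 4.12 (cv2) and the standard library are available. Lean on these libraries where they do the work, as an engineer would, in place of code of your own. Each camera call takes 0.05 s, during which the arm holds its last target. There are 200 camera calls.

## Task

The sauce-pot ring on the grill's side shelf is locked by an upright pin. Draw the pin right out of its bore and park it upright in the open notch at the bracket's side, its collar seated down on the notch plate behind the raised lips; then swing the ring's arm fully out to its stop by its knob. Leave the shaker, ramekin and grate lifter where they are.

Things in the scene. Friction and masses are not known exactly. Their poses are not given: they have to be found in the camera images.
- bracket: Fixed aluminium bracket. Origin on the shelf under the axis of the upright bore (17 mm wide); z up, yaw varies. Block x -35..105, y +-35 mm, 60 mm high. The steel arm lies on it, top face 70 mm above the shelf, with an 18 mm hole over the bore. Notch plate on the -y side: x -40..45, y -30..-115 mm, 8 mm thick, top 70 mm above the shelf, open below the notch.
- notch_seat (a point): Seat centre of the side notch, at (-2, -80, 70) mm in the bracket's axes, on the plate's top. Slot 20 mm wide along bracket x, open at the plate's -x edge (38 mm from the seat), closed 17 mm from the seat towards +x. Lips 4 mm high stand beside the mouth, 28 to 38 mm to the -x side of the seat. The shank hangs in the slot, the collar rests between lips and root.
- pin_mid (a point): Loose round lock pin, 150 g, 115 mm long, upright in the bore; z along it. Point on its axis, half-way. Shank 14 mm thick from 57.5 to 2.5 mm below the point, collar 34 mm wide from 2.5 below to 3.5 above, black grip 26 mm thick from 3.5 to 57.5 above. At the start the collar rests on the arm, parked on the notch plate: both times the point is 72.5 mm above the shelf.
- swing_knob (a point): Middle of the upright round black knob on the swing arm, 98 mm above the shelf: knob 24 mm diameter, 36 mm tall (80 to 116 mm above the shelf), 130 mm from the arm's pivot. Beyond it the arm carries a 98 mm wide wire ring.
- swing_pivot (a point): Point on the arm's upright hinge axis at the knob's height (98 mm above the shelf), fixed on the bracket at x = +70 mm, y = 0. The pivot post itself is 24 mm wide and ends 85 mm above the shelf.
- swing_arm (a joint): Angle of the swing arm in rad: 0 is home (arm points along the bracket's -x, held by the pin to within about 0.05), growing clockwise seen from above, so the knob swings towards the bracket's +y side, away from the notch; stop at 1.2. Stiff hinge: takes 1 to 2 N at the knob and stays where it is left.
- shaker_mid (a point): Aluminium shaker, bystander, 60 mm diameter, 110 mm tall; point half-way up.
- ramekin_mid (a point): Glass ramekin, bystander, 86 mm diameter, 48 mm tall; point half-way up.
- lifter_mid (a point): Black hard plastic grate lifter lying flat, bystander, about 155 x 34 x 22 mm; point 9 mm above its underside, near its middle.
There are look-alikes about, which are no part of the job. Leave any orange or turquoise look-alike of the part that bears pin_mid alone.

How it is judged (in metres and radians):
On the way, in this order (a step that is already met when the one before it is completed fails the run):
1. the pin is drawn clear out of the bore and the arm's hole (z of pin_mid in the frame of bracket above 0.127 m), for 0.1 s.
2. the pin is seated upright in the side notch (horizontal distance between pin_mid and notch_seat below 0.016 m and z of pin_mid in the frame of bracket between 0.07 and 0.075 m and angle between pin_mid's own z axis and vertical below 0.1 rad), for 0.2 s.
3. the arm is swung out to its stop (value of joint swing_arm above 1.08 rad), for 0.1 s.
At the end, for the whole second after the job is handed in: The pin hangs upright (within 0.1 rad) in the side notch, its axis within 16 mm of the seat and its collar down on the plate (within 2.5 mm), and the arm stands still, swung out beyond 1.08 rad (its stop is at 1.2) (all of step 2 and distance of pin_mid from where it was at the start of the episode above 0.05 m and value of joint swing_arm above 1.08 rad and velocity of joint swing_arm below 0.05 rad/s); the robot touches nothing.
It fails at once if a bystander is shifted by more than 30 mm (distance of any of shaker_mid, ramekin_mid, lifter_mid from where it was at the start of the episode above 0.03 m).
It also fails if it takes over 58 s, if anything falls off the work surface, if the arm or the gripper's body presses on something with over 40 N, if the wrist force passes 120 N, or if a joint passes its speed limit or range.

## Working session

There is one attempt and no reset: what is moved stays moved. The work goes in short steps, each a Python script; the robot and the scene stay as the last script left them, time stands still between calls to the robot, and variables do not carry over. Pictures are saved under pics/ and viewed, about 8 in all and at most 12, crops included, and the job is handed in when it is done.

```bash
mkdir -p pics; ls; python3 - <<'E'
from station import env, viewer
import cv2
for n in("scene","top"):
    cv2.imwrite(f"pics/{n}0.png",viewer.camera(n)); p=viewer.camera_params(n); print(n,p)
print(env.read_state()['time_s'],env.read_state()['orientation'])
E
```

```text
pics
scene {'fx': 408.8674024476236, 'fy': 408.8674024476236, 'cx': 316.7075240368872, 'cy': 197.45353795943691, 'dist': array([-0.01177669,  0.        ,  0.        ,  0.        ,  0.        ]), 'pose': array([[ 3.79377268e-01, -5.76574265e-01,  7.23626288e-01,
         1.17051336e+03],
       [ 9.25087634e-01,  2.22084440e-01, -3.08044429e-01,
        -2.52327741e+02],
       [ 1.69043514e-02,  7.86282785e-01,  6.17635511e-01,
         5.77672059e+02],
       [ 0.00000000e+00,  0.00000000e+00,  0.00000000e+00,
         1.00000000e+00]])}
top {'fx': 402.98907578909655, 'fy': 402.98907578909655, 'cx': 324.42153417912255, 'cy': 194.55675154612794, 'dist': array([-0.01135075,  0.        ,  0.        ,  0.        ,  0.        ]), 'pose': array([[-3.74089565e-02,  9.76983936e-01, -2.10007046e-01,
         4.62576775e+02],
       [-9.99299865e-01, -3.64491438e-02,  8.44037017e-03,
        -9.93733851e+00],
       [ 5.91529044e-04,  2.10175758e-01,  9.77663439e-01,
         7.96666472e+02],
       [ 0.00000000e+00,  0.00000000e+00,  0.00000000e+00,
         1.00000000e+00]])}
0.1 [ 9.88482902e-01  1.51330950e-01 -1.02808767e-04 -6.97535710e-04]
```

View pics/scene0.png

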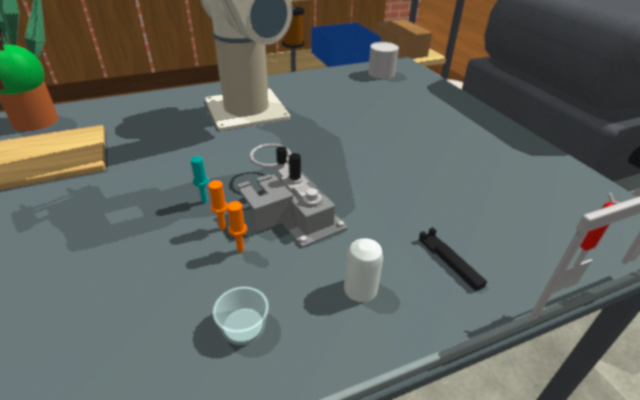

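View pics/top0.png

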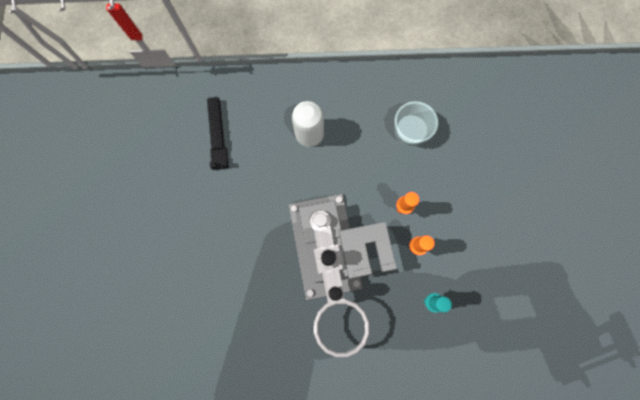

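Candidates for the pin: black upright at top (329,257)/scene (295,165), which has the collar and sits over the block. The black knob is at top (335,293)/scene (282,155). Orange look-alikes are at top (408,203) and (422,245), and the turquoise one is at (438,303). By the description I choose the black one at (329,257), between pivot (320,220) and knob. I'll check it in a close crop.

```bash
cat > h.py <<'E'
import numpy as np, cv2
from station import env, viewer, set_gripper, workorder
from scipy.spatial.transform import Rotation as R
def ray(n,uv):
    p=viewer.camera_params(n); K=np.array([[p['fx'],0,p['cx']],[0,p['fy'],p['cy']],[0,0,1]])
    x,y=cv2.undistortPoints(np.array([[uv]],float),K,p['dist'])[0,0]
    T=p['pose']; return T[:3,3],T[:3,:3]@np.array([x,-y,-1.])
def onplane(n,uv,z):
    o,d=ray(n,uv); return (o+d*(z-o[2])/d[2])[:2]
def proj(n,P):
    p=viewer.camera_params(n); K=np.array([[p['fx'],0,p['cx']],[0,p['fy'],p['cy']],[0,0,1]])
    T=p['pose']; c=T[:3,:3].T@(np.array(P,float)-T[:3,3]); c=c*[1,-1,-1]
    return cv2.projectPoints(c.reshape(1,1,3),np.zeros(3),np.zeros(3),K,p['dist'])[0].ravel()
def blobs(img,box,thr=45):
    x0,y0,x1,y1=box; m=(img[y0:y1,x0:x1].max(2)<thr).astype(np.uint8)
    n,l,s,c=cv2.connectedComponentsWithStats(m)
    return [(c[i]+[x0,y0],s[i]+np.array([x0,y0,0,0,0])) for i in range(1,n) if s[i,4]>25]
def down(yaw): # tool y (jaw) axis along world angle yaw, z down
    y=np.array([np.cos(yaw),np.sin(yaw),0]);z=np.array([0,0,-1.]);return R.from_matrix(np.c_[np.cross(y,z),y,z]).as_quat()
E
python3 - <<'E'
from h import *
t=cv2.imread('pics/top0.png'); s=cv2.imread('pics/scene0.png')
for n,im,b in(("top",t,(300,190,400,310)),("scene",s,(260,135,320,215))):
    for q in blobs(im,b): print(n,q[0].round(1),q[1])
a=cv2.resize(t[190:310,280:460],None,fx=4,fy=4,interpolation=cv2.INTER_CUBIC)[:, :]
cv2.imwrite('pics/crop_t.png',a)
cv2.imwrite('pics/crop_s.png',cv2.resize(s[130:260,180:360],None,fx=4.4,fy=4.4,interpolation=cv2.INTER_CUBIC))
E
```

```text
top [329.7 253.5] [325 251  10   6  28]
top [337.  291.2] [331 288  10   9  26]
scene [281.  155.1] [277 148   9  16 124]
scene [294.5 166.2] [289 154  11  25 233]
```

View pics/crop_t.png

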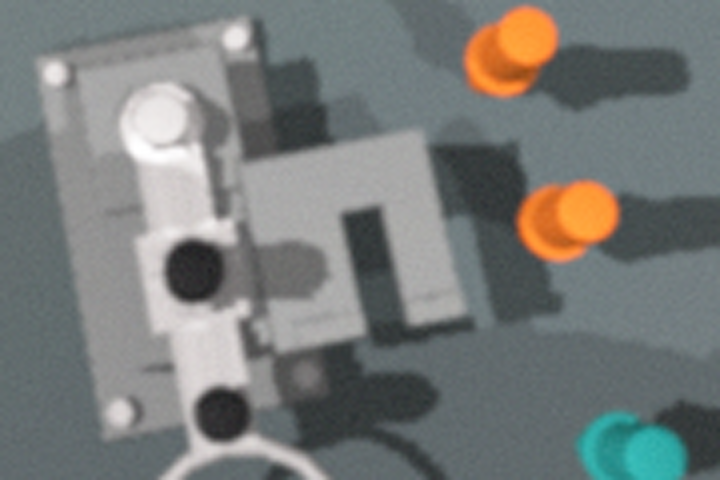

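View pics/crop_s.png

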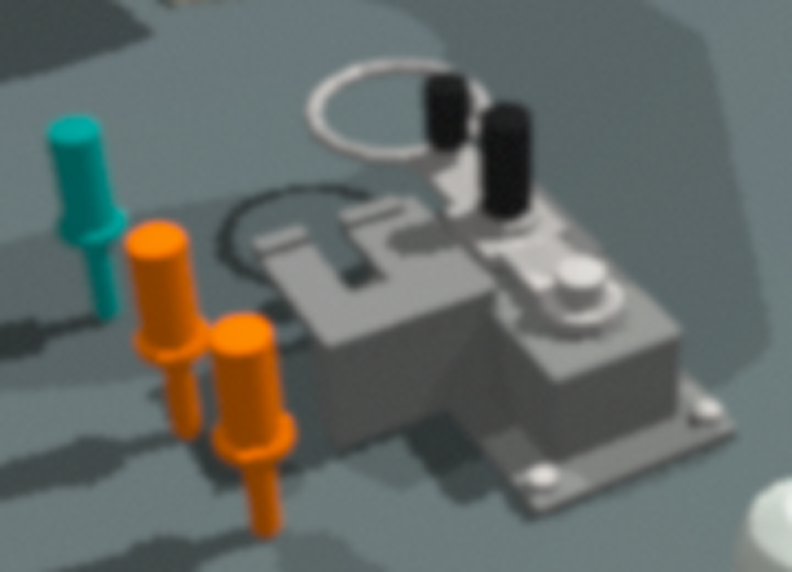

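The crops confirm it. The black pin with collar sits in the arm between the white pivot and the black knob. The notch plate lies to its right in the top view, with a slot opening towards the ring. Now compute.

```bash
python3 - <<'E'
from h import *
pin=onplane('top',(328.6,257.4),130);knob=onplane('top',(335.5,293.2),116);piv=onplane('top',(320,219.5),85)
print('top',pin,knob,piv)
print('scene pin',onplane('scene',(294.5,166.2),103),'knob',onplane('scene',(281,155.1),98))
f=lambda x,y:onplane('top',(280+x/4,190+y/4),70)
r=[f(343,213),f(382,206),f(368,335),f(407,325)]
print('slot',np.round(r,1))
for c in [(528,37),(588,212),(655,455)]: print('look',onplane('top',(280+c[0]/4,190+c[1]/4),115))
for v in (knob-piv,pin-piv,knob-pin): print(np.linalg.norm(v), np.arctan2(-v[1],-v[0]))
m=(r[0]+r[1])/2-(r[2]+r[3])/2; print('slotyaw',np.arctan2(m[1],m[0]), np.linalg.norm(m))
c=[onplane('top',(280+x/4,190+y/4),70) for x,y in((243,160),(422,130),(467,318),(272,353))]
print(np.round(c,1))
E
```

```text
top [500.33131403 -18.59302789] [442.51503811 -27.7969176 ] [570.29069861  -6.5032602 ]
scene pin [500.45670989 -18.77522041] knob [442.05134244 -29.0647931 ]
slot [[ 526.4  -87.1]
 [ 528.9 -104.9]
 [ 472.2  -95. ]
 [ 475.9 -112.6]]
look [ 595.0787117 -166.6554753]
look [ 518.94761299 -185.75802152]
look [ 418.8918393  -204.30905366]
129.53779086397157 0.16513127000752453
70.99632365941297 0.1711211547051392
58.54428535336765 0.1578673502769782
slotyaw 0.14486020020055015 54.16313398483294
[[ 552.   -43.3]
 [ 562.6 -125.2]
 [ 477.9 -139.4]
 [ 466.   -52.2]]
```

Both views agree within 1 mm: bore at (500.4, -18.7), yaw about 0.16, and the seat prediction matches the slot. Next: grasp the pin with the jaws along bracket y, part open to stay clear of the knob.

```bash
cat >> h.py <<'E'
YAW=0.16; B=np.array([500.4,-18.7])
def W(x,y): return B+np.array([[np.cos(YAW),-np.sin(YAW)],[np.sin(YAW),np.cos(YAW)]])@[x,y]
def st(msg=''):
    s=env.read_state(); print(msg,round(s['time_s'],2),np.round(s['tool_pos'],1),'F',np.round(s['force'],1),'w',round(s['width'],1)); return s
E
python3 - <<'E'
from h import *
for sgn in (1,-1):
    q=down(YAW+sgn*np.pi/2)
    for p in ((*B,280),(*B,166),(*W(-2,-80),230)):
        r=env.ik(p,q); print(sgn,None if r is None else np.round(r,2))
    for a in (0,.6,1.17):
        p=W(70-130*np.cos(a),130*np.sin(a)); r=env.ik((*p,163),down(YAW+sgn*np.pi/2-a)); print(a,None if r is None else np.round(r,2))
E
```

```text
1 [-0.06  0.27  1.92 -0.    0.95 -1.79]
1 [-0.06  0.46  1.99 -0.    0.7  -1.79]
1 [-0.21  0.37  1.91 -0.    0.85 -1.94]
0 [-0.09  0.4   2.11 -0.    0.63 -1.82]
0.6 [ 0.08  0.41  2.09 -0.    0.64 -1.05]
1.17 [ 0.18  0.47  1.97 -0.    0.7  -0.38]
-1 [-0.06  0.27  1.92 -0.    0.95  1.35]
-1 [-0.06  0.46  1.99 -0.    0.7   1.35]
-1 [-0.21  0.37  1.91 -0.    0.85  1.2 ]
0 [-0.09  0.4   2.11 -0.    0.63  1.32]
0.6 [ 0.08  0.41  2.09 -0.    0.64  2.09]
1.17 None
```

```bash
python3 - <<'E'
from h import *
q=down(YAW+np.pi/2)
set_gripper(56)
env.reach((*B,290),q); st('above')
hit=env.move_l((*B,166),rate=120,f_stop=8); st(f'at {hit}')
if not hit:
    set_gripper(0); st('grip')
    env.move_l((*B,236),rate=60,f_stop=20); st('lifted')
    cv2.imwrite('pics/a.png',np.vstack([cv2.resize(viewer.camera(n)[y:y+150,x:x+240],None,fx=2,fy=2,interpolation=2) for n,x,y in(('scene',160,90),('top',250,180))]))
E
```

```text
above 3.12 [500.5 -19.2 290.1] F [-0.  -0.4 -0.3] w 56.2
at False 4.3 [500.8 -18.7 166.5] F [-0.9 -0.8 -0.7] w 56.0
grip 4.88 [500.5 -18.7 166.2] F [-0.8 -0.4  2.5] w 25.4
lifted 6.2 [500.2 -18.7 235.6] F [-0.2 -0.9 -2.1] w 25.6
```

View pics/a.png

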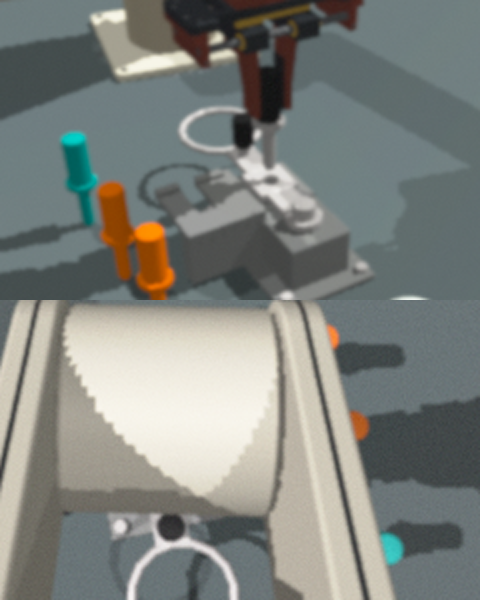

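The pin is out and upright in the jaws, with the shank clear above the arm. Now I'll go over the seat and look before lowering.

```bash
python3 - <<'E'
from h import *
env.hold(0.2); S=W(-2,-80); print(S)
env.move_l((*S,236),rate=80)
env.move_l((*S,229),rate=60); st()
im=viewer.camera('scene'); cv2.imwrite('pics/b.png',cv2.resize(im[100:230,200:340],None,fx=4.5,fy=4.5,interpolation=2))
print([proj('scene',(*W(x,y),70)).round(1) for x,y in((-40,-80),(15,-90),(15,-70),(-2,-80))])
E
```

```text
[511.17100196 -97.99681908]
 7.92 [510.8 -97.6 228.4] F [-0.   0.6 -1.8] w 25.7
[array([252.4, 180.6]), array([259.3, 195.9]), array([268.2, 192.9]), array([260.2, 190. ])]
```

View pics/b.png

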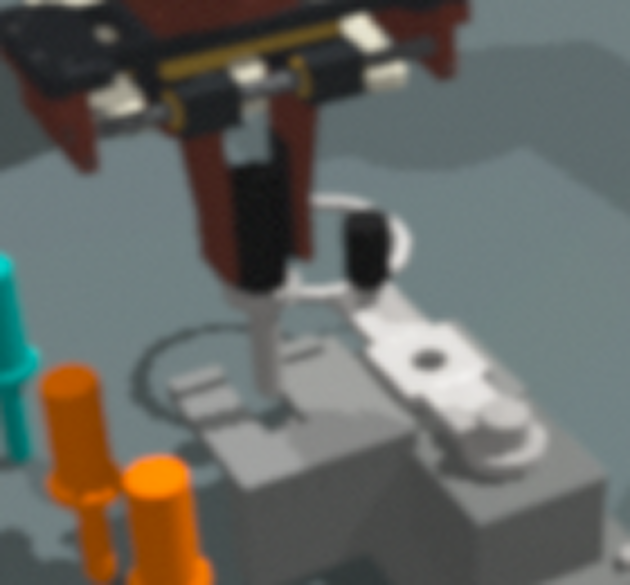

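The shank tip at (259.6,186.7) sits centred over the slot, just above it. Lowering with a force stop.

```bash
python3 - <<'E'
from h import *
S=W(-2,-80)
env.move_l((*S,176),rate=40,f_stop=6); s=st('low')
if s['tool_pos'][2]<178:
    hit=env.move_l((*S,164.5),rate=15,f_stop=5); s=st(f'seat {hit}')
    if s['tool_pos'][2]<169:
        set_gripper(50); st('open')
        env.move_l((*S,245),rate=100,f_stop=15); st('up')
        im=viewer.camera('scene'); cv2.imwrite('pics/c.png',cv2.resize(im[100:230,200:340],None,fx=4.5,fy=4.5,interpolation=2))
        print([ (b[0].round(1),b[1]) for b in blobs(im,(240,130,320,215))], proj('scene',(*S,103)))
E
```

```text
low 9.44 [511.3 -98.  176.2] F [-0.2 -0.6 -1.6] w 25.8
seat True 10.07 [511.1 -98.  166.2] F [-1.1 -0.4  4.8] w 25.7
open 10.66 [510.5 -97.9 165.6] F [-0.1 -1.1 -0.1] w 50.3
up 11.6 [510.8 -97.9 244.5] F [ 0.2  1.3 -0.7] w 49.8
[(array([268.2, 137.3]), array([266, 130,   5,  17,  51])), (array([281. , 155.4]), array([277, 148,   9,  16, 110])), (array([258.3, 176.9]), array([253, 165,  11,  25, 240]))] [259.03272284 176.85751627]
```

View pics/c.png

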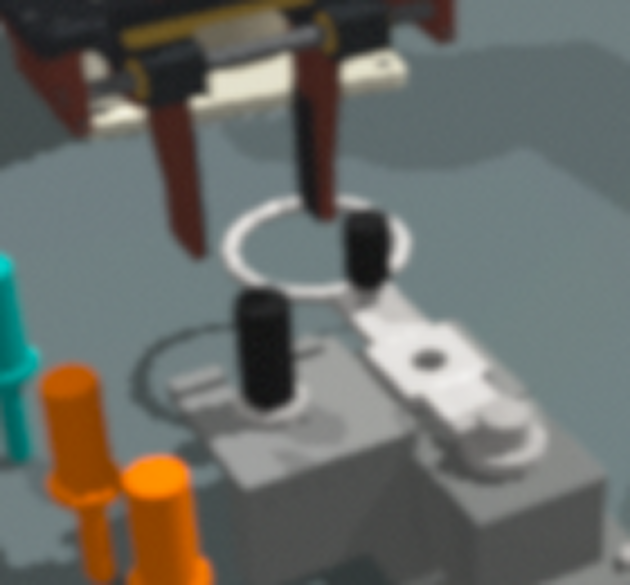

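The pin is upright, collar flat on the plate behind the lips, and the tool height at contact equals the grasp height (166.2). Now the swing: loosely straddle the knob and follow the arc.

```bash
python3 - <<'E'
from h import *
K=lambda a:W(70-130*np.cos(a),130*np.sin(a))
Q=lambda a:down(YAW+np.pi/2-a)
env.move_l((*K(0),245),Q(0),rate=120)
hit=env.move_l((*K(0),163),rate=100,f_stop=8); st(f'down {hit}')
if not hit:
    set_gripper(29); st('straddle')
    for a in np.linspace(0,1.19,9)[1:]:
        hit=env.move_l((*K(a),163),Q(a),rate=60,f_stop=25); st(f'{a:.2f} {hit}')
        if hit: break
    env.hold(0.2)
    set_gripper(50); st('open')
    p=env.read_state()['tool_pos']
    env.move_l((p[0],p[1],280),rate=100,f_stop=15)
    env.reach((350,-350,330),Q(1.19)); st('away')
    for n in('scene','top'): cv2.imwrite(f'pics/d_{n}.png',viewer.camera(n))
    cv2.imwrite('pics/d.png',np.vstack([cv2.imread(f'pics/d_{n}.png')[y:y+150,x:x+260].repeat(2,0).repeat(2,1) for n,x,y in(('scene',160,110),('top',220,160))]))
    for n,b in(('scene',(240,130,380,240)),('top',(280,190,380,330))): print(n,[(c.round(1),s) for c,s in blobs(cv2.imread(f'pics/d_{n}.png'),b)])
    k=K(1.15);print('expect knob 1.15',proj('scene',(*k,98)),proj('top',(*k,116)))
E
```

```text
down False 13.59 [441.5 -28.4 163.3] F [-0.5  0.6  1. ] w 50.2
straddle 14.13 [441.2 -28.3 163.1] F [ 0.7  0.6 -0.6] w 29.2
0.15 False 14.61 [439.5  -9.  163. ] F [ 0.6 -0.5 -0.7] w 29.0
0.30 False 15.08 [440.7  10.1 163. ] F [ 0.2 -0.6  0.2] w 28.9
0.45 False 15.56 [444.8  28.9 163. ] F [0.1 0.6 0.8] w 28.7
0.59 False 16.03 [451.6  47.  163. ] F [-0.3 -1.  -0. ] w 29.5
0.74 False 16.51 [460.9  63.8 163. ] F [ 0.1  0.7 -0.2] w 28.9
0.89 False 16.98 [472.7  79.1 163. ] F [ 0.7 -0.3 -0.1] w 29.4
1.04 False 17.46 [486.5  92.5 162.9] F [ 0.1  1.  -0. ] w 29.2
1.19 False 17.93 [502.3 103.7 162.9] F [-0.5 -0.4 -0.1] w 29.4
open 18.68 [502.6 103.9 163. ] F [-1.3  0.5  0.8] w 50.0
away 21.75 [ 350.5 -349.5  329.9] F [ 0.2 -0.3 -0.8] w 49.9
scene [(array([346.9, 157.5]), array([342, 150,  10,  16, 123])), (array([258.4, 177.1]), array([253, 165,  12,  26, 259]))]
top [(array([376.2, 245.9]), array([372, 243,   8,   9,  37])), (array([371.8, 253.3]), array([368, 247,  12,  10,  30]))]
expect knob 1.15 [345.96044095 156.65358084] [256.86232966 261.87528639]
```

View pics/d.png

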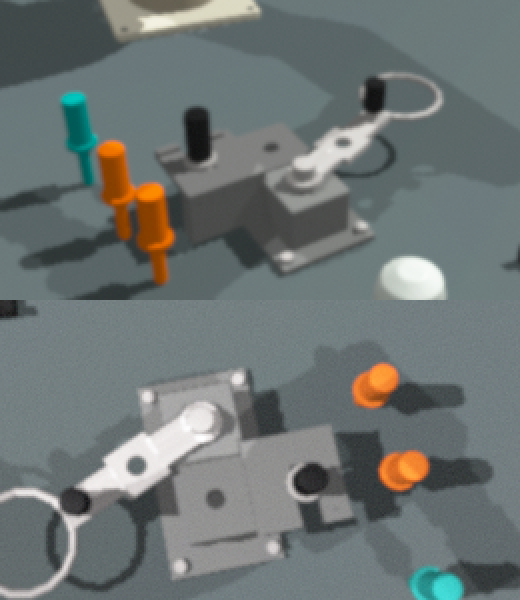

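The arm is swung out (knob at top ≈(257,261)), the pin stands upright in the notch, and the bystanders look untouched. I'll check the angle and pin position before signing off.

```bash
python3 - <<'E'
from h import *
P=W(70,0)
k=onplane('scene',(346.9,157.5),98)
v=k-P; print('angle scene',YAW-(np.arctan2(v[1],v[0])-np.pi)%(2*np.pi)+2*np.pi if 0 else (YAW+np.pi-np.arctan2(v[1],v[0])), np.linalg.norm(v))
k=onplane('top',(220+75/2,160+201/2),116); v=k-P; print('angle top',YAW+np.pi-np.arctan2(v[1],v[0]),np.linalg.norm(v))
p=onplane('scene',(258.4,177.1),103); print('pin off seat',p-W(-2,-80))
for n in('scene','top'):
    d=cv2.absdiff(cv2.imread(f'pics/{n}0.png'),cv2.imread(f'pics/d_{n}.png')).max(2)
    for b in ({'top':[(285,95,330,150),(390,98,442,148),(203,92,232,172)],'scene':[(340,233,388,305),(208,283,275,348),(415,225,490,292)]}[n]): print(n,b,int((d[b[1]:b[3],b[0]:b[2]]>40).sum()))
st()
workorder.sign_off()
E
```

```text
angle scene 1.1767538266784356 128.3196546664445
angle top 1.1599897742344356 127.88688559884457
pin off seat [ 0.35827014 -1.4090312 ]
scene (340, 233, 388, 305) 0
scene (208, 283, 275, 348) 0
scene (415, 225, 490, 292) 0
top (285, 95, 330, 150) 0
top (390, 98, 442, 148) 0
top (203, 92, 232, 172) 0
 21.85 [ 350.6 -349.4  329.9] F [-0.2  0.2  0.3] w 50.2
the job is handed in; nothing more can be done
```

I drew the pin out of its bore, parked it in the side notch, swung the ring's arm out by its knob, and handed the job in at about 22 s of the 58 s allowed. The hand-in reports no verdict.

- **Pin:** it stands about 1.5 mm from the notch seat. When lowered it met the plate at the same tool height at which it had been gripped (166.2 mm), so the collar is down. It looks upright in both pictures; I did not measure the angle.
- **Swing arm:** measured at 1.18 rad in the scene view and 1.16 rad in the top view, against the required 1.08. The views differ by 0.02 rad, and the knob came out 128 mm from the pivot instead of 130, which is within the calibration error. I stopped just short of the 1.2 stop and did not press against it.
- **Bystanders:** the picture comparison shows no change at the shaker, ramekin or grate lifter. The gripper is well clear of everything.

No check failed.

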